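# Shut and lock the filter unit's service panel

### The arm

A 6-joint arm with a two-finger parallel gripper is mounted at the origin on the work surface. World frame = base frame: x ahead of the robot, y to its left, z up, the work surface at z = 0. Lengths are in m, angles in rad, forces in N, time in s.
With the tool pointing down it reaches from about 0.325 to 0.9 m from the base axis. Payload 3.5 kg.
Tool frame: the origin (TCP) lies between the finger pads; the fingertips stand 22 mm ahead of it and the grasp point (between the pads) lies 3 mm ahead of it; y points along the fingers, z is the direction in which the jaws open and shut, and the axes are right-handed (so a half turn about y gives the same grasp; the last joint's range is limited). The gripper opens to 85 mm and grips with 20 to 120 N. Pads are 22 mm wide; open, the fingers measure 114 mm over their backs; the gripper's body (76 mm by 85 mm) begins 54 mm behind the grasp point. The pads swing forward as they close: fully open they stand 13 mm farther back than shut.
Start: joints at [-1.315, 0.276, -0.026, 1.268, 0, 1.467], TCP at [0.219, -0.585, 0.253] pointing down, gripper open.
Joint ranges: [-3.12, 3.12], [-0.85, 1.88], [-1.08, 1.24], [-1.95, 2.15], [-1.57, 1.53], [-3.14, 3.14]. Speed limits (rad/s): [2.57, 2.57, 3.14, 3.14, 3.14, 3.14].

### API

Orientations are given as [roll, pitch, yaw] about the fixed x, y, z axes, in that order (R = Rz(yaw) Ry(pitch) Rx(roll)).
In Python, from workcell import manip gives the robot as it stands. The module is installed in compiled form; this text tells all that it offers.
- The arm moves only by the tool step_arm, never from a script. Its argument "steps" is one flat list of numbers, 4 for each row, row after row: the shift along the tool's x, y, z in m, then the turn about the tool's y in degrees. In form: [tx, ty, tz, roll, tx, ty, tz, roll, ...]. A call has 1 to 12 rows; each row shifts and turns the commanded pose from where the row before left it, along the tool's axes as they then stand; what a row does not reach is not made up. A row lasts 1/8 s, in which the tool goes at most 62.5 mm and 10.7 degrees, less where a joint would pass 70% of its speed; a pose out of reach is approached as far as the arm can. A call is refused whole if a number of a shift passes 0.0625 or a number of a turn 10.7, either way. A call with a gripper value outside its range is refused whole. "gripper" is the opening in per cent of the stroke, from 0 (shut) to 100 (fully open), set as the call begins (left out, the last holds). The fingers move at their own pace and stop on an object; the grip force is fixed at half the most. Time passes only in rows, so rows that do not move let the fingers close. It gives the time, the measured TCP pose, the force and the opening at its end, in the units of the state.
- manip.state(): the state, without advancing time (a new reading comes with each control period).
- manip.read_camera(name): name is "scene" or "top"; returns (picture, depth): 400x640x3 uint8, red, green, blue; 400x640 float32, m along the optical axis (not along the pixel's ray), 0 where there is no reading.
- manip.calibration(name): a dict with "intrinsics" (3x3 intrinsics, pixels), "extrinsics" (4x4, takes a point from camera to world coordinates). Camera axes: x right, y up, looking along -z (the intrinsics and any distortion apply to the point x, -y, -z); pixel columns grow to the right and rows downward; lengths in m; the calibration is good to about 2 mm. A picture is of the moment at which its call begins. calibration takes no time and is no camera call.
- manip.finish_job(): hands the job in, once; it reports no verdict.
The state is a dict: "time": time; "joint_pos": joint angles; "joint_vel": joint speeds; "joint_efforts": joint torques, N m; "ee_pos": TCP position; "tool_rot": TCP orientation; "force": force on the tool from outside, world axes, zero at the start; "torque": the same for the moment, N m; "finger_gap": finger opening in m.
Only numpy, scipy, OpenCV 4.12 (cv2) and the standard library are available. Lean on these libraries where they do the work, as an engineer would, in place of code of your own. Each camera call takes 0.05 s, during which the arm holds its last target. There are 200 camera calls.

### The job

The service panel in the top of the bench filter unit is standing ajar. Press it fully shut with the fingertips, then set the fingertips in the slot of its black round fastener and turn it clockwise a quarter turn, to its stop, so that the panel is locked. Only touch and push: do not lift the panel any further open, leave the small flow knob at its setting, do not knock over, shift or pick up the lab ware on and around the unit, and finish with the hand clear.

Things in the scene. Friction and masses are not known exactly. Their poses are not given: they have to be found in the camera images.
- housing: White filter unit fixed to the bench, 280 (x) by 370 (y) by 100 mm high. Origin: centre of its underside; x points from its grille side (front) to its back, y left, z up. In its top is a grey panel, 220 (x) by 240 (y) by 10 mm; shut, its upper face is flush at 100 mm and centred at (0, +50) mm. Hinge line: x = +110, z = 100 mm; free edge x = -110 mm. Flow knob on top at (-75, -128) mm.
- panel (a joint): Opening angle of the service panel, rad: 0 = shut and flush (a firm stop), growing as its free edge rises. It starts ajar at 0.15 to 0.32. A stiff hinge: it stays where it is left, and about 3 to 10 N straight down near the free edge closes it.
- press_spot (a point): Point on the panel's upper face, at mid-width, 22 mm in from the free edge and clear of the fastener: a good place to press. It moves with the panel; when shut it lies at (-88, +50, 100) mm of the housing's frame.
- slot_floor (a point): Centre of the slot's floor, on the fastener's axis. The fastener is a black dial 100 mm across in the panel, 5 mm proud of it. Its slot is a steel-floored pocket 84 mm long, 38 wide, 16 deep, closed at both ends; this frame's y runs along the slot, z out of the dial. It moves with panel and dial; panel shut, it lies at (-15, +50, 89) mm of the housing's frame, the dial's top at 105 mm.
- fastener (a joint): Turn of the fastener, rad, growing clockwise from above: 0 = unlocked, slot along the housing's y axis, steel pip at its right-hand end; 1.571 = locked, at its stop, slot along the housing's x axis, pip towards the free edge. Starts at 0 to 0.3, stays where left, takes 0.12 N m to turn. A tongue beneath it hooks under the housing's lip, only if the panel is shut.
- knob_end (a point): Marked end of the small black flow knob on the deck, 17 mm from the knob's axis and about 36 mm above the deck (the knob is 38 mm across, 44 mm high): not to be turned.
- vial: Loose vial, 28 mm across, 50 mm high, standing on the deck near its far right corner; origin at its underside.
- dish: Loose lidded dish, 88 mm across, 18 mm high, on the bench left of the unit; origin at its underside.
- spatula: Loose flat steel spatula, 165 by 18 mm, 5 mm thick, lying on the bench in front of the unit; origin at mid-length, underside.
- beaker: Loose glass beaker, 70 mm across, 90 mm high, on the bench left of the unit; origin at its underside.
- tip_box: Loose box of pipette tips, 122 by 87 mm, 59 mm high, on the bench right of the unit; origin at its underside.
- bottle: Loose amber bottle, 60 mm across, 140 mm high, on the bench right of the unit; origin at its underside.

How it is judged:
By the outcome, as a careful person would: the job done as asked, in the order asked, and still so for the second after the job is handed in, with the robot touching nothing.
It also fails if it takes over 58 s, if anything falls off the work surface, if the arm or the gripper's body presses on something with over 40 N, if the wrist force passes 120 N, or if a joint passes its speed limit or range.

## Working session

There is one attempt and no reset: what is moved stays moved. The work goes in short steps, Python scripts to look and compute and a tool call to move; the robot and the scene stay as the last step left them, time stands still between calls to the robot, and variables do not carry over. Pictures are saved under pics/ and viewed, about 8 in all and at most 12, crops included, and the job is handed in when it is done.

Besides the shell and the picture viewer there is one more tool, called after "Call:" by a JSON object that holds its "api" and its "payload". step_arm: Moves the arm, as the interface text tells. Its arguments: {"type":"object","properties":{"steps":{"type":"array"},"gripper":{"type":"number"}},"required":["steps"]}

```bash
mkdir -p pics; cat > h.py <<'E'
import numpy as np, cv2
from workcell import manip
def cam(n):
    p,d=manip.read_camera(n); c=manip.calibration(n)
    K=np.array(c["intrinsics"]);E=np.array(c["extrinsics"])
    v,u=np.mgrid[0:400,0:640]
    P=np.stack([(u-K[0,2])/K[0,0]*d,-(v-K[1,2])/K[1,1]*d,-d],-1)
    W=P@E[:3,:3].T+E[:3,3]; W[d==0]=np.nan
    return p,d,W
def save(p,f,s=1.25): cv2.imwrite(f,cv2.resize(p[:,:,::-1],None,fx=s,fy=s))
E
python3 - <<'E'
from h import *
s=manip.state(); print({k:np.round(v,3).tolist() for k,v in s.items()})
for n in("top","scene"):
    p,d,W=cam(n); save(p,f"pics/{n}0.png"); np.savez(f"{n}0.npz",p=p,W=W)
    print({k:np.round(v,3).tolist() for k,v in manip.calibration(n).items()})
E
```

```text
{'time': 0.0, 'joint_pos': [-1.315, 0.277, -0.028, 1.268, 0.0, 1.467], 'joint_vel': [-0.002, -0.001, 0.002, 0.002, 0.0, -0.001], 'joint_efforts': [-0.001, -44.55, 29.521, 0.016, -0.0, -0.0], 'ee_pos': [0.219, -0.585, 0.252], 'tool_rot': [-1.573, 0.0, -2.783], 'force': [-0.873, -0.306, -0.192], 'torque': [0.004, -0.026, -0.005], 'finger_gap': 0.085}
{'intrinsics': [[512.154, 0.0, 321.528], [0.0, 512.154, 195.426], [0.0, 0.0, 1.0]], 'extrinsics': [[0.019, 0.997, -0.077, 0.463], [-1.0, 0.019, 0.006, -0.003], [0.008, 0.077, 0.997, 1.357], [0.0, 0.0, 0.0, 1.0]]}
{'intrinsics': [[370.191, 0.0, 323.795], [0.0, 370.191, 197.743], [0.0, 0.0, 1.0]], 'extrinsics': [[0.449, -0.589, 0.672, 1.188], [0.893, 0.3, -0.334, -0.329], [-0.004, 0.75, 0.661, 0.713], [0.0, 0.0, 0.0, 1.0]]}
```

View pics/top0.png

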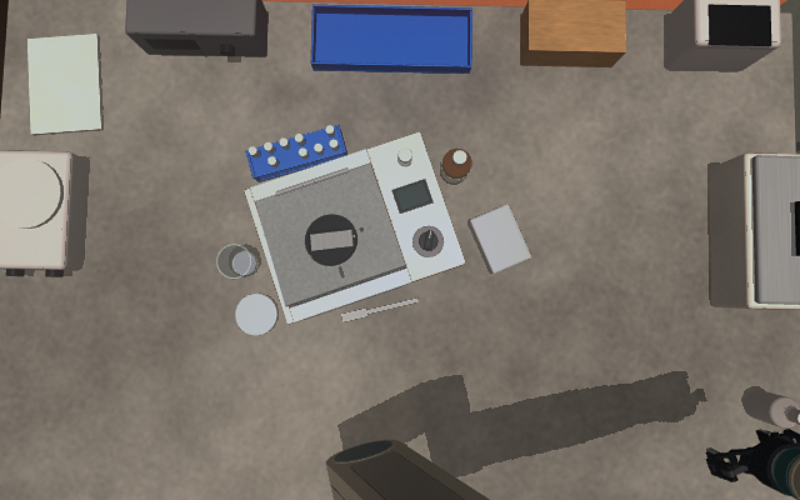

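View pics/scene0.png

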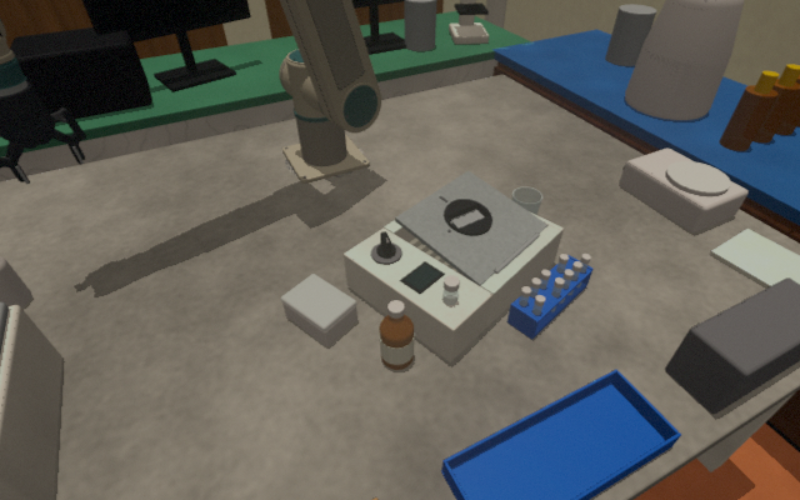

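The top view (800-px scale) shows the unit with corners at about (290,322), (465,263), (420,133) and (246,189). The dial is at (331,240) with the slot nearly along housing y, and the knob is at (428,240). Next I'll measure the poses.

```bash
cat > m.py <<'E'
from h import *
def measure(p,W):
    z=W[...,2]; g=p.astype(int); sat=g.max(-1)-g.min(-1); R=np.zeros(z.shape,bool); R[100:262,190:378]=True
    deck=R&(abs(z-.1)<.007)&(sat<40)
    k=cv2.morphologyEx(deck.astype(np.uint8),cv2.MORPH_OPEN,np.ones((3,3)))
    n,l,st,_=cv2.connectedComponentsWithStats(k); 
    pts=W[(k>0)&np.isin(l,[i for i in range(1,n) if st[i,4]>60])]
    r=cv2.minAreaRect((pts[:,:2]*1000).astype(np.float32)); print("rect",r,"z",np.median(pts[:,2]))
    c=np.array(r[0])/1000; a=r[2]; a=(a+45)%90-45; yaw=np.radians(a); return c,yaw
def toH(W,c,yaw):
    Rm=np.array([[np.cos(yaw),-np.sin(yaw)],[np.sin(yaw),np.cos(yaw)]])
    q=W.copy(); q[...,:2]=(W[...,:2]-c)@Rm; return q
def panel(p,W,c,yaw):
    H=toH(W,c,yaw); m=(abs(H[...,0])<.1)&(H[...,1]>-.05)&(H[...,1]<.155)&(np.hypot(H[...,0]+.015,H[...,1]-.05)>.06)&(H[...,2]>.09)
    q=H[m]
    for _ in range(4):
        A=np.c_[q[:,:2],np.ones(len(q))]; s=np.linalg.lstsq(A,q[:,2],rcond=None)[0]; e=q[:,2]-A@s; q=q[abs(e)<2*e.std()+1e-4]
    print("panel slope",s,"angle",-np.arctan(s[0]),"z at hinge",s[0]*.11+s[1]*.05+s[2],"res",e.std())
    g=p.astype(int).mean(-1); near=np.hypot(H[...,0]+.02,H[...,1]-.05)<.075
    d=near&(g<75); print("dial ctr H",np.mean(H[d],0),d.sum())
    cy,cx=np.argwhere(d).mean(0)
    s2=(np.hypot(H[...,0]-np.nanmean(H[d][:,0]),H[...,1]-np.nanmean(H[d][:,1]))<.046)&(g>95)
    r=cv2.minAreaRect((H[s2][:,:2]*1000).astype(np.float32)); print("slot rect H mm",r,"zmed",np.median(H[s2][:,2]))
    t=H[s2][:,:2]; w,v=np.linalg.eigh(np.cov(t.T)); print("slot axis H",v[:,1],"mean",t.mean(0))
    return H
E
python3 - <<'E'
from m import *
f=np.load("top0.npz"); p,W=f["p"],f["W"]; c,y=measure(p,W); print(c,y); H=panel(p,W,c,y)
g=p.astype(int).mean(-1)
k=(np.hypot(H[...,0]+.075,H[...,1]+.128)<.03)&(H[...,2]>.12); print("knob",np.median(H[k],0),k.sum())
x=p[130:270,190:390]; save(x,"pics/c0.png",4)
E
```

```text
rect ((594.9541015625, 84.93818664550781), (280.9552001953125, 370.4389343261719), 19.914756774902344) z 0.09998370912611887
[0.5949541  0.08493819] 0.34757807545589314
panel slope [-0.19587596  0.00055508  0.12080819] angle 0.19342700676271102 z at hinge 0.09928959244802534 res 0.0019776746354106998
dial ctr H [-0.01371652  0.04988438  0.12705512] 888
slot rect H mm ((-13.506787300109863, 47.77592086791992), (86.86859130859375, 32.23682403564453), 77.5026626586914) zmed 0.11252910246607684
slot axis H [0.20651007 0.97844447] mean [-0.01294292  0.05009162]
knob [-0.07609089 -0.12717757  0.14259426] 95
```

View pics/c0.png

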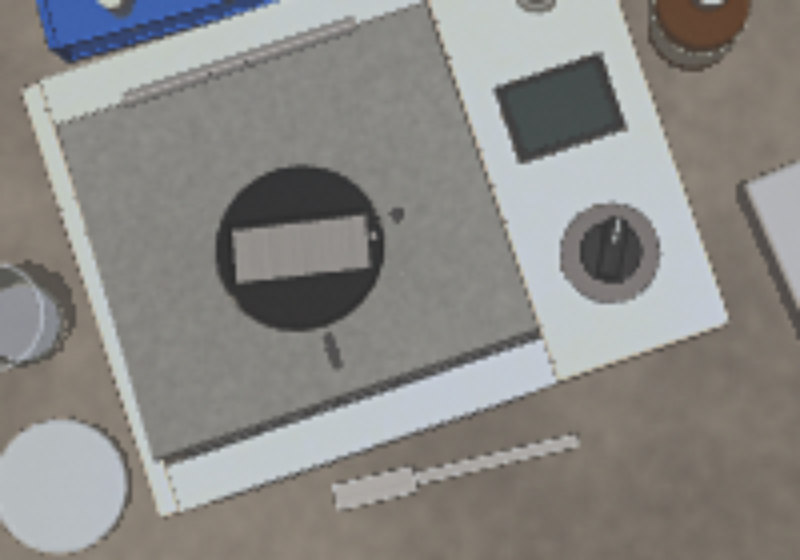

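Housing centre is (0.595, 0.085) with yaw 0.348, the panel is at 0.193 rad and the dial at 0.21 rad. The sizes match the description. I'll start with the wrist turn and close the gripper on the way.

Call:
{"api": "step_arm", "payload": {"steps": [0,0,0,-10.5,0,0,0,-10.5,0,0,0,-10.5,0,0,0,-10.5,0,0,0,-10.5,0,0,0,-10.5,0,0,0,-10.5,0,0,0,-10.5,0,0,0,-10.5,0,0,0,-10.5,0,0,0,-10.5,0,0,0,-10.5], "gripper": 0}}

```text
time: 1.6
ee_pos: [0.2194, -0.5848, 0.2526]
tool_rot: [-1.57, 0.001, -0.578]
force: [-0.2, 0.7, 0.2]
finger_gap: 0.0
```

Call:
{"api": "step_arm", "payload": {"steps": [0,0,0,-10.5,0,0,0,-10.5,0,0,0,-10.5,0,0,0,-10.5,0,0,0,0]}}

```text
time: 2.22
ee_pos: [0.2194, -0.5848, 0.2527]
tool_rot: [-1.57, 0.0, 0.147]
force: [0.1, 0.1, -0.5]
finger_gap: 0.0001
```

Call:
{"api": "step_arm", "payload": {"steps": [0.025,0,0.0426,0,0.025,0,0.0426,0,0.025,0,0.0426,0,0.025,0,0.0426,0,0.025,0,0.0426,0,0.025,0,0.0426,0,0.025,0,0.0426,0,0.025,0,0.0426,0,0.025,0,0.0426,0,0.025,0,0.0426,0,0.025,0,0.0426,0,0.025,0,0.0426,0]}}

```text
time: 3.72
ee_pos: [0.4404, -0.0335, 0.2534]
tool_rot: [-1.571, -0.0, 0.146]
force: [0.9, 0.2, 1.1]
finger_gap: 0.0
```

Call:
{"api": "step_arm", "payload": {"steps": [0.025,0,0.0426,0,0.025,0,0.0426,0,0.0236,0,0.0426,0,0,0,0,0,0,0,0,0]}}

```text
time: 4.35
ee_pos: [0.4933, 0.1021, 0.253]
tool_rot: [-1.571, 0.001, 0.148]
force: [-1.3, -1.0, 0.1]
finger_gap: -0.0005
```

Call:
{"api": "step_arm", "payload": {"steps": [0,0.03,0,0,0,0.03,0,0,0,0.025,0,0,0,0.005,0,0,0,0.005,0,0,0,0.005,0,0,0,0.005,0,0,0,0.005,0,0,0,0.005,0,0]}}

```text
time: 5.48
ee_pos: [0.4939, 0.1023, 0.1381]
tool_rot: [-1.571, -0.0, 0.149]
force: [0.5, -1.6, 1.9]
finger_gap: -0.0002
```

Call:
{"api": "step_arm", "payload": {"steps": [0,0.004,0,0,0,0.004,0,0,0,0.003,0,0,0,0.002,0,0]}}

```text
time: 5.98
ee_pos: [0.4936, 0.1023, 0.125]
tool_rot: [-1.571, 0.0, 0.149]
force: [-0.9, -0.6, 1.5]
finger_gap: 0.0
```

Call:
{"api": "step_arm", "payload": {"steps": [0,0.002,0,0,0,0.002,0,0]}}

```text
time: 6.22
ee_pos: [0.4938, 0.1024, 0.122]
tool_rot: [-1.571, 0.0, 0.149]
force: [-5.6, -0.6, 15.0]
finger_gap: -0.0001
```

Call:
{"api": "step_arm", "payload": {"steps": [0,0.002,0,0,0,0,0,0]}}

```text
time: 6.48
ee_pos: [0.4938, 0.1024, 0.1219]
tool_rot: [-1.571, -0.0, 0.15]
force: [-6.6, -1.6, 19.0]
finger_gap: 0.0001
```

Call:
{"api": "step_arm", "payload": {"steps": [0,-0.02,0,0,0,-0.03,0,0,0,-0.02,0,0,0.025,0,0.004,0,0.025,0,0.005,0,0.023,0,0.005,0,0,0,0,0,0,0,0,0], "gripper": 47}}

```text
time: 7.48
ee_pos: [0.5632, 0.1269, 0.1889]
tool_rot: [-1.571, 0.001, 0.149]
force: [0.1, -0.1, -0.4]
finger_gap: 0.0402
```

```bash
python3 - <<'E'
from m import *
s=manip.state(); print(s["ee_pos"],s["finger_gap"],s["joint_pos"])
p,d,W=cam("top"); c,y=np.array([.595,.0849]),.3476
try: panel(p,W,c,y)
except Exception as e: print(e)
save(p[110:270,170:390],"pics/t1.png",3.6)
p,d,W=cam("scene"); save(p[80:300,250:470],"pics/s1.png",2.7)
E
```

```text
[0.56315188 0.12688662 0.18891556] 0.04018119265734091 [ 1.09602509e-01  2.34938612e-01 -2.20292104e-01  1.11685032e+00
  9.62261698e-05 -3.97773402e-02]
panel slope [-1.2104456   3.87588238  0.22347413] angle 0.880317129932482 z at hinge 0.2841192323447759 res 0.09465923863406576
dial ctr H [-0.03397954  0.02628526  0.3850708 ] 1117
slot rect H mm ((-35.29557800292969, 27.791885375976562), (91.35012817382812, 87.58659362792969), 38.34833908081055) zmed 0.6028357490620171
slot axis H [-0.99994172 -0.01079622] mean [-0.03439917  0.03480589]
```

View pics/s1.png

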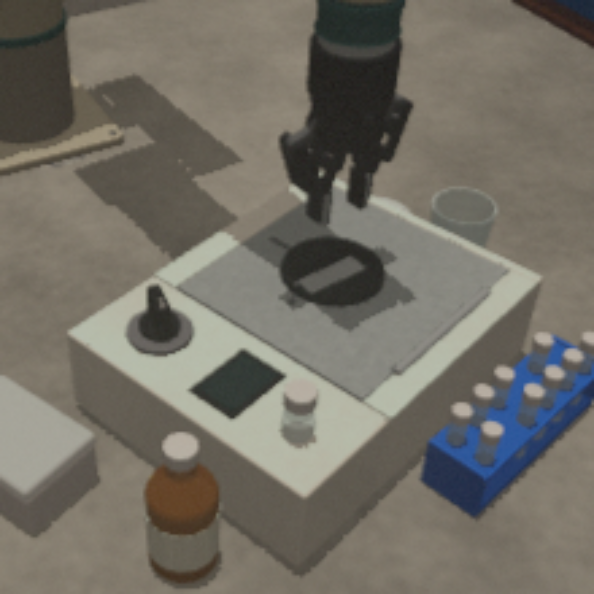

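The scene crop shows the panel flush and the fingers over the dial, with the slot at about (333,275) clear below. I'll check the plane and slot centre from the scene depth.

```bash
cat > sc.py <<'E'
from m import *
def sc():
    p,d,W=cam("scene"); H=toH(W,np.array([.595,.0849]),.3476); g=p.astype(int).mean(-1)
    f=lambda m:np.nanmedian(H[m][:,2]).round(4)
    dk=(abs(H[...,0]-.0)<.13)&(H[...,1]>-.18)&(H[...,1]<-.09)&(g>150)&(abs(H[...,2]-.1)<.01)
    print("deck z",f(dk))
    m0=(H[...,1]>-.05)&(H[...,1]<.155)&(H[...,2]>.08)&(H[...,2]<.125)&(g>60)
    for a,b in((-.105,-.07),(.05,.1)): print("panel z",a,f(m0&(H[...,0]>a)&(H[...,0]<b)))
    r=np.hypot(H[...,0]+.015,H[...,1]-.05)
    s=(r<.045)&(abs(H[...,2]-.089)<.006); q=H[s][:,:2]; w,v=np.linalg.eigh(np.cov(q.T)); ax=v[:,1]*np.sign(v[1,1])
    print("floor n",s.sum(),"mean",q.mean(0),"cw angle",np.arctan2(ax[0],ax[1]),"z",f(s), cv2.minAreaRect((q*1000).astype(np.float32)))
    dd=(r<.07)&(abs(H[...,2]-.105)<.006)&(g<60); print("dial",dd.sum(),H[dd].mean(0),cv2.minAreaRect((H[dd][:,:2]*1000).astype(np.float32)))
    return p
E
python3 -c "
from sc import *
sc()"
```

```text
deck z 0.1016
panel z -0.105 0.102
panel z 0.05 0.1018
floor n 180 mean [-0.02308887  0.05825263] cw angle 0.238917946841237 z 0.0911 ((-22.03653907775879, 57.790367126464844), (73.69523620605469, 26.537878036499023), 75.65090942382812)
dial 530 [-0.01216102  0.04527958  0.10582968] ((-14.80954647064209, 47.32158279418945), (97.4242935180664, 102.19310760498047), 42.67322540283203)
```

Call:
{"api": "step_arm", "payload": {"steps": [0.0005,0.02,0,0,0,0.02,0,0,0,0.015,0,0,0,0.007,0,0,0,0.005,0,0,0,0.003,0,0,0,0,0,0]}}

```text
time: 8.5
ee_pos: [0.5646, 0.1271, 0.1195]
tool_rot: [-1.571, -0.0, 0.149]
force: [0.1, -0.1, -0.4]
finger_gap: 0.04
```

Call:
{"api": "step_arm", "payload": {"steps": [0,0.003,0,0,0,0.003,0,0]}}

```text
time: 8.75
ee_pos: [0.5646, 0.1271, 0.1134]
tool_rot: [-1.571, -0.001, 0.149]
force: [0.1, -0.8, -0.4]
finger_gap: 0.0399
```

Call:
{"api": "step_arm", "payload": {"steps": [0,0.002,0,0,0,0.001,0,0]}}

```text
time: 9.0
ee_pos: [0.5643, 0.127, 0.1101]
tool_rot: [-1.571, 0.0, 0.149]
force: [-0.1, 0.5, 0.5]
finger_gap: 0.0404
```

Call:
{"api": "step_arm", "payload": {"steps": [0,0.0015,0,0,0,0,0,0]}}

```text
time: 9.25
ee_pos: [0.5645, 0.1271, 0.1095]
tool_rot: [-1.571, -0.0, 0.149]
force: [-0.9, 0.1, 4.2]
finger_gap: 0.0403
```

Contact with the slot floor at TCP z = 0.1095. I'll lift 3 mm and turn.

Call:
{"api": "step_arm", "payload": {"steps": [0,-0.003,0,0,0,0,0,5,0,0,0,5,0,0,0,5,0,0,0,5,0,0,0,5,0,0,0,5,0,0,0,5,0,0,0,5]}}

```text
time: 10.38
ee_pos: [0.5646, 0.1271, 0.1117]
tool_rot: [-1.571, -0.0, -0.551]
force: [-1.2, 0.7, -0.3]
finger_gap: 0.0399
```

```bash
python3 -c "
from sc import *
s=manip.state();print(s['force'],s['torque'],s['joint_pos'])
p=sc(); save(p[140:240,290:430],'pics/s2.png',4)"
```

```text
[-1.18413299  0.72472758 -0.2969965 ] [-8.78341046e-05 -7.94238419e-02  1.36875116e-01] [ 1.09720196e-01  3.06182541e-01 -3.04730012e-01  9.59578591e-01
  2.37951526e-06  6.60927304e-01]
deck z 0.1016
panel z -0.105 0.1021
panel z 0.05 0.1018
floor n 121 mean [-0.02569236  0.05460864] cw angle 0.4930369124890886 z 0.0911 ((-23.702362060546875, 57.760009765625), (77.98133087158203, 23.625141143798828), 57.77762985229492)
dial 488 [-0.00867122  0.04259606  0.10588209] ((-18.491535186767578, 46.1579704284668), (108.3471908569336, 95.44336700439453), 0.8110237717628479)
```

View pics/s2.png

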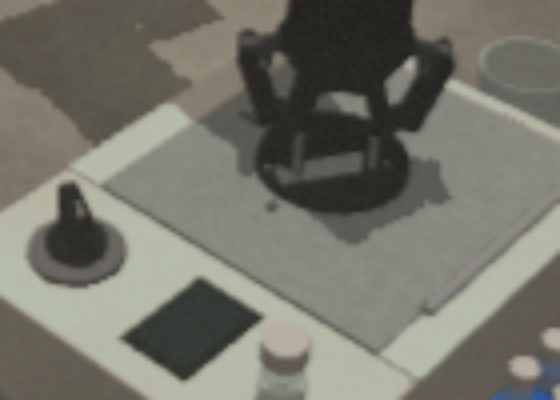

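The view shows both fingertips in the slot and the dial turning; torque is about the friction level. Continuing.

Call:
{"api": "step_arm", "payload": {"steps": [0,0,0,5,0,0,0,5,0,0,0,5,0,0,0,5,0,0,0,5,0,0,0,5,0,0,0,5,0,0,0,5,0,0,0,3]}}

```text
time: 11.55
ee_pos: [0.5649, 0.1268, 0.1117]
tool_rot: [-1.57, -0.001, -1.3]
force: [0.9, -0.4, -0.1]
finger_gap: 0.0403
```

```bash
python3 -c "
from h import *
s=manip.state();print(s['force'],s['torque'],s['joint_pos'])"
```

```text
[ 0.89676497 -0.4245494  -0.05954944] [-0.1439411  -0.16928631  0.11978591] [ 1.09525755e-01  3.06238310e-01 -3.04536457e-01  9.59181420e-01
 -6.76402473e-04  1.40927805e+00]
```

Call:
{"api": "step_arm", "payload": {"steps": [0,0,0,3,0,0,0,3]}}

```text
time: 11.8
ee_pos: [0.5649, 0.1268, 0.1118]
tool_rot: [-1.57, -0.001, -1.404]
force: [0.9, -1.3, -1.0]
finger_gap: 0.04
```

```bash
python3 -c "
from h import *
s=manip.state();print(s['force'],s['torque'],s['joint_pos'],s['tool_rot'])"
```

```text
[ 0.92592023 -1.25604075 -0.96096368] [-0.14738972 -0.10223725  0.06103008] [ 1.09545313e-01  3.06228829e-01 -3.04508366e-01  9.59128235e-01
 -7.54108301e-04  1.51380475e+00] [-1.56990990e+00 -8.05908227e-04 -1.40426014e+00]
```

Call:
{"api": "step_arm", "payload": {"steps": [0,0,0,3,0,0,0,2]}}

```text
time: 12.05
ee_pos: [0.5649, 0.1267, 0.1118]
tool_rot: [-1.57, -0.001, -1.492]
force: [2.1, -1.2, -1.0]
finger_gap: 0.04
```

```bash
python3 -c "
from h import *
s=manip.state();print(s['force'],s['torque'],s['tool_rot'])"
```

```text
[ 2.11643501 -1.22230861 -1.01892788] [-0.24689214 -0.24122977  0.11056673] [-1.56993467e+00 -8.03883543e-04 -1.49171867e+00]
```

Call:
{"api": "step_arm", "payload": {"steps": [0,0,0,2,0,0,0,0]}}

```text
time: 12.3
ee_pos: [0.5648, 0.1268, 0.1118]
tool_rot: [-1.57, -0.001, -1.526]
force: [2.8, -1.6, -1.1]
finger_gap: 0.04
```

```bash
python3 -c "
from h import *
s=manip.state();print(s['force'],s['torque'],s['tool_rot'])"
```

```text
[ 2.76461106 -1.5964149  -1.12857852] [-0.34869544 -0.44964555  0.08293433] [-1.57004951e+00 -6.91134955e-04 -1.52631607e+00]
```

Call:
{"api": "step_arm", "payload": {"steps": [0,0,0,2,0,0,0,0]}}

```text
time: 12.55
ee_pos: [0.5647, 0.1268, 0.1118]
tool_rot: [-1.57, -0.001, -1.562]
force: [3.3, -2.5, -1.7]
finger_gap: 0.0402
```

```bash
python3 -c "
from h import *
s=manip.state();print(s['force'],s['torque'],s['tool_rot'])"
```

```text
[ 3.2916047  -2.52721168 -1.73206547] [-0.62457812 -0.58602903  0.00515465] [-1.57013964e+00 -6.68417788e-04 -1.56160886e+00]
```

Call:
{"api": "step_arm", "payload": {"steps": [0,0,0,2,0,0,0,0]}}

```text
time: 12.8
ee_pos: [0.5647, 0.1267, 0.1118]
tool_rot: [-1.57, -0.001, -1.594]
force: [3.0, -4.6, -2.0]
finger_gap: 0.0397
```

```bash
python3 -c "
from h import *
s=manip.state();print(s['force'],s['torque'],s['tool_rot'])"
```

```text
[ 3.00129977 -4.64803742 -2.02802746] [-0.8494256  -0.71741343  1.01274856] [-1.57018475e+00 -1.19693500e-03 -1.59442262e+00]
```

The torque jumped to 1.0 N m, so the dial is at its stop. I'll centre in the slot, lift clear and look.

Call:
{"api": "step_arm", "payload": {"steps": [0,0,0,-5,0,0,0,-7,0,0,0,-6,0,-0.01,0,0,0,-0.02,0,0,0,-0.04,0,0,0,-0.05,0,0,-0.0,-0.03,0,0,0,0,0,0]}}

```text
time: 13.92
ee_pos: [0.5661, 0.1278, 0.266]
tool_rot: [-1.564, 0.0, -1.284]
force: [-0.7, 0.5, -0.1]
finger_gap: 0.0399
```

```bash
python3 -c "
from sc import *
p=sc(); save(p[100:260,250:450],'pics/s3.png',4)"
```

```text
deck z 0.1017
panel z -0.105 0.102
panel z 0.05 0.1019
floor n 170 mean [-0.02126094  0.05876659] cw angle 1.544310593353712 z 0.0914 ((-22.221698760986328, 58.08502960205078), (25.208955764770508, 74.44261169433594), 89.0412826538086)
dial 533 [-0.01244251  0.04504391  0.10588326] ((-15.330621719360352, 47.75780487060547), (97.02259826660156, 100.13482666015625), 36.851783752441406)
```

View pics/s3.png

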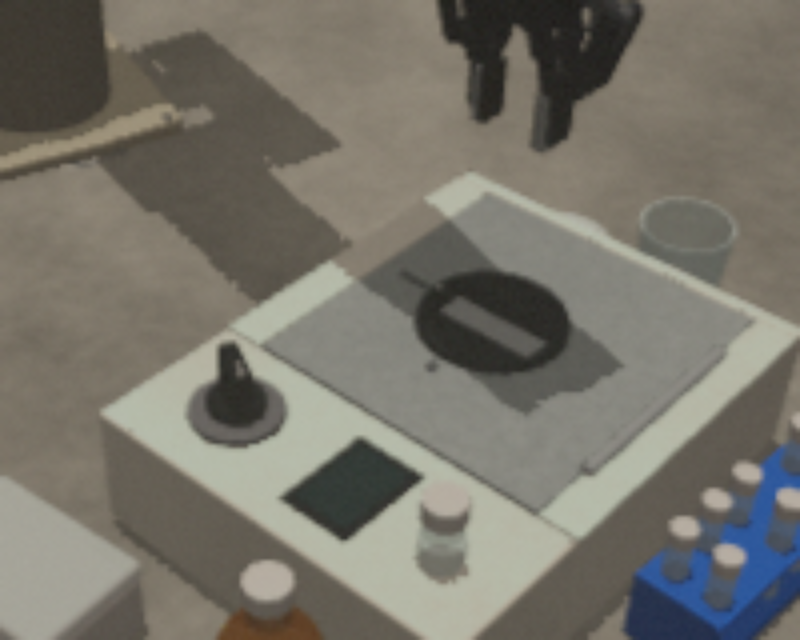

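Slot along housing x at about (492,327), panel flush, vial, knob and beaker unchanged. I'll move aside for an unobstructed top check.

Call:
{"api": "step_arm", "payload": {"steps": [0.04,0,-0.015,0,0.04,0,-0.015,0,0.04,0,-0.015,0,0.04,0,-0.015,0,0.04,0,-0.015,0,0.04,0,-0.015,0,0.04,0,-0.015,0,0.04,0,-0.015,0,0,0,0,0]}}

```text
time: 15.1
ee_pos: [0.5393, -0.2156, 0.2596]
tool_rot: [-1.573, 0.003, -1.287]
force: [-1.1, 1.0, 0.1]
finger_gap: 0.0398
```

```bash
python3 - <<'E'
from m import *
p,d,W=cam("top"); c,y=np.array([.595,.0849]),.3476
panel(p,W,c,y); p0=np.load("top0.npz")["p"]
x=np.hstack([p0[100:270,170:430],p[100:270,170:430]]); save(x,"pics/t3.png",1.53)
E
```

```text
panel slope [-0.00018939 -0.0007711   0.09961542] angle 0.0001893937648080167 z at hinge 0.09955603113348588 res 0.002028488940677881
dial ctr H [-0.01537523  0.05055266  0.10387458] 796
slot rect H mm ((-16.652753829956055, 50.1340217590332), (36.53894805908203, 87.40790557861328), 89.85256958007812) zmed 0.08855809880709531
slot axis H [-0.99998889  0.00471451] mean [-0.01489579  0.05008595]
```

View pics/t3.png

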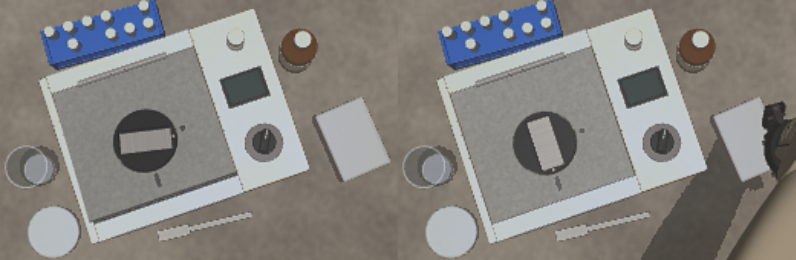

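In this before/after pair the slot lies along the housing's x axis, the panel is shut, the lab ware and knob are unchanged, and the hand is clear.

```bash
python3 -c "
from workcell import manip
print(manip.finish_job())"
```

```text
the job is handed in; nothing more can be done
None
```

The panel is pressed shut and its fastener is turned clockwise to the stop. I handed the job in at about 15 s; no verdict was reported.

- **Panel:** I pressed it with closed fingertips from about 0.19 rad until it met its stop, at about 19 N. The last top view put it at 0.000 rad.
- **Fastener:** I set the fingertips in the slot and turned the dial from about 0.21 rad until the torque rose from about 0.1 to 1.0 N m, which is the stop. The last top view put the slot within 0.005 rad of the housing's x axis. The scene camera read 1.544 rad, but it had been about 0.03 rad off the top camera earlier as well.
- **Surroundings:** The before and after top views show the knob, vial, dish, spatula, beaker and bottle unchanged by eye. The hand partly hid the tip box in the last view, but the visible part had not moved. The hand finished clear, with the fingertips about 0.24 m above the bench.

I did not test the lock by pulling on the panel, because it was not to be lifted.

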